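Weigh two potatoes on a tared kitchen scale

ROBOT

A 6-joint arm with a two-finger parallel gripper is mounted at the origin on the work surface. World frame = base frame: x ahead of the robot, y to its left, z up, the work surface at z = 0. Lengths are in m, angles in rad, forces in N, time in s.
With the tool pointing down it reaches from about 0.375 to 0.9 m from the base axis. Payload 3.1 kg.
Tool frame: the origin (TCP) lies at the centre of the arm's flange, where the gripper is bolted on; the fingertips stand 173 mm ahead of it and the grasp point (between the pads) lies 155 mm ahead of it; z points along the fingers, x is the direction in which the jaws open and shut, and the axes are right-handed (so a half turn about z gives the same grasp; the last joint's range is limited). The gripper opens to 85 mm and grips with 20 to 120 N. Pads are 22 mm wide; open, the fingers measure 114 mm over their backs; the gripper's body (76 mm by 85 mm) begins 54 mm behind the grasp point. The pads swing forward as they close: fully open they stand 13 mm farther back than shut.
Start: joints at [1.163, 0.527, 1.433, -0, 1.181, -0.178], TCP at [0.142, 0.609, 0.405] pointing down, gripper open.
Joint ranges: [-3.08, 3.08], [-0.75, 2.2], [0.22, 2.44], [-1.43, 4.57], [0, 2.65], [-2.85, 2.85]. Speed limits (rad/s): [2.79, 2.79, 3.14, 3.14, 3.14, 3.14].

INTERFACE

Orientations are given as a unit quaternion [x, y, z, w].
In Python, from station import manip gives the robot as it stands.
- The arm moves only by the shell command python3 -m jog 'ROWS' [OPENING] [FORCE]. ROWS is JSON, a list that holds one entry, the list of rows, each a list of 4 numbers: the shift along the world's x, y, z in mm, then the turn about the world's z in degrees. A call has exactly 8 rows; each row shifts and turns the commanded pose from where the row before left it; what a row does not reach is not made up. A row lasts 1/8 s, in which the tool goes at most 62.5 mm and 10.7 degrees, less where a joint would pass 70% of its speed; a pose out of reach is approached as far as the arm can. A call is refused whole if a number of a shift passes 62.5 or a number of a turn 10.7, either way. A call with a gripper value outside its range is refused whole. OPENING is the opening in per cent of the stroke, from 0 (shut) to 100 (fully open), set as the call begins (- or left out, the last holds). The fingers move at their own pace and stop on an object; FORCE is the grip in N (left out, the last holds). Time passes only in rows, so rows that do not move let the fingers close, or fill a call up. It gives the time, the measured TCP pose, the force and the opening at its end, in the units of the state.
- manip.sense(): the state, without advancing time (a new reading comes with each control period).
- manip.snapshot(name): name is "scene" or "side" or "wrist"; returns the picture (420x560x3 uint8, red, green, blue); there is no depth.
- manip.camera_info(name): a dict with "fx", "fy", "cx", "cy" (pixels), "R" (3x3) and "t" (3): a world point X has camera coordinates R X + t. Camera axes: x right, y down, z forward; pixel columns grow to the right and rows downward; lengths in m; the calibration is good to about 2 mm. A picture is of the moment at which its call begins: read the wrist's pose just before it. camera_info takes no time and is no camera call; for the wrist camera it gives the pose at the moment of the call.
- manip.sign_off(): hands the job in, once; it reports no verdict.
The state is a dict: "t": time; "q": joint angles; "qd": joint speeds; "tau": joint torques, N m; "tcp_pos": TCP position; "tool_rot": TCP orientation; "force": force on the tool from outside, world axes, zero at the start; "ft_torque": the same for the moment, N m; "finger_gap": opening from 0.0 (shut) to 1.0 (fully open).
Only numpy, scipy, OpenCV 4.12 (cv2) and the standard library are available. Lean on these libraries where they do the work, as an engineer would, in place of code of your own. Each camera call takes 0.05 s, during which the arm holds its last target. There are 200 camera calls.

TASK

Weigh the two potatoes on the kitchen scale: stand the empty wooden bowl in the middle of the scale's pan, turn the dial by its middle knob until the zero mark lies right at the pointer's tip, and let go of it. Then put both potatoes in the bowl without disturbing the dial again, so that the scale shows their true weight. Leave the onion and all the other things where they are.

Things in the scene. Friction and masses are not known exactly. Their poses are not given: they have to be found in the camera images.
- scale: low white mechanical kitchen scale fixed to the table, housing 335 x 150 mm, flat deck 46 mm above the table. Origin on the table under the housing's centre; its x axis runs along the housing from the dial end (nearer the robot) to the pan end. Dial axis at x = -90 mm, pan axis at x = +85 mm, both y = 0. One full turn of the pointer against the dial is 1000 g
- pointer (a joint): angle (rad) of the dark pointer under the dial's clear window, 0 with the pan empty (it then points along the scale's +x); grows clockwise seen from above with the load on the pan, 2 pi for 1000 g; settles within about 1 s
- dial (a joint): angle (rad) of the dial (128 mm ring with graduations, clear window and knob, one piece), growing clockwise from above. At 0 its zero mark lies along the scale's +x: the scale reads zero when dial equals pointer, else (pointer - dial) x 1000 / (2 pi) g. Range -0.6 to 5.0, friction 0.06 N m, stays where left; starts at 0.4 to 0.8
- knob_top (a point): centre of the top face of the dial's knob, on the dial's vertical axis, 92 mm above the table. The knob is a plain metal upright bar 44 mm long, 16 mm thick, standing 33 mm above the window; this frame's x axis runs along the bar and points to the zero mark, z up. Grip it across its 16 mm thickness (along this frame's y) from above and turn
- zero_mark (a point): inner end of the zero mark (bold black bar with a diamond) on the dial's white ring, 50 mm from the dial's axis; all the other graduations are thin lines, 40 small divisions of 25 g, growing clockwise
- pointer_tip (a point): tip of the dark pointer, 50 mm from the dial's axis; the scale reads zero when it lies at the zero mark
- pan_top (a point): centre of the top of the round steel pan (130 mm across), 72 mm above the table with nothing on it; it sinks 15 mm for 1000 g on a spring and has a stop at 18 mm
- bowl: turned birch bowl, 168 mm across the rim, 70 mm high, wall 9 mm thick (outer radius 78 mm at 36 mm height, 84 mm at the rim), flat foot 100 mm across, inner floor 10 mm above the foot, about 0.2 to 0.3 kg. Origin at the centre of its underside, z up. It can be carried by pinching its wall at any point of the rim from above, one finger inside
- potato_a: the bigger potato, lying, 92 mm long (x), 56 mm wide (y), 48 mm high, 145 g. Origin at its centre, 22 mm above the table; take it across its width
- potato_b: the smaller potato, lying, 80 mm long (x), 50 mm wide (y), 43 mm high, 105 g. Origin at its centre, 20 mm above the table; take it across its width. The two potatoes together weigh 250 g
- onion: bystander: a round onion 74 mm across and 74 mm high with a short neck, near the potatoes. Origin at the centre of its underside
- mug_a: bystander: glass mug 80 mm across, 95 mm high, handle reaching 77 mm from its axis to its +y. Origin at the centre of its underside
- mug_b: bystander: glass mug like mug_a. Origin at the centre of its underside
- canister: bystander: closed white ceramic canister 112 mm across its lid, 150 mm high with the lid's knob. Origin at the centre of its underside
- pepper_mill: bystander: dark wooden pepper mill 60 mm across, 166 mm high. Origin at the centre of its underside
- spoon: bystander: wooden-handled spoon 240 mm long lying beyond the onion and potatoes, to the right, about 20 mm high. Origin on the table under the middle of its length, x along it
Things that resemble listed ones, but are neither listed nor needed, are in the scene too. Leave any turquoise look-alike of the bowl alone.

How it is judged:
On the way, in this order (a step that is already met when the one before it is completed fails the run):
1. the empty bowl stands on the pan, let go of (horizontal distance between bowl and pan_top below 0.03 m and z of bowl in the frame of pan_top between -0.004 and 0.004 m and angle between bowl's own z axis and vertical below 0.08 rad and linear speed of bowl below 0.02 m/s and contact force between the fingers and bowl below 0.3 N and not (horizontal distance between potato_a and bowl below 0.065 m and z of potato_a in the frame of bowl between 0.015 and 0.095 m) and not (horizontal distance between potato_b and bowl below 0.065 m and z of potato_b in the frame of bowl between 0.015 and 0.095 m)), for 0.3 s.
2. with the empty bowl on the pan, the dial's zero mark is at the pointer's tip and the knob is let go of (all of step 1 and contact force between the fingers and scale below 0.3 N and horizontal distance between pointer_tip and zero_mark below 0.004 m and velocity of joint dial between -0.05 and 0.05 rad/s), for 0.4 s.
3. one potato is in the bowl (((horizontal distance between potato_a and bowl below 0.065 m and z of potato_a in the frame of bowl between 0.015 and 0.095 m) or (horizontal distance between potato_b and bowl below 0.065 m and z of potato_b in the frame of bowl between 0.015 and 0.095 m))), for 0.2 s.
At the end, for the whole second after the job is handed in: The bowl stands upright on the pan (foot on the pan, within 30 mm of its middle) with both potatoes in it, everything at rest, and the scale shows the potatoes' own weight, 250 g, a quarter turn past the zero mark, to within about 22 g (horizontal distance between bowl and pan_top below 0.03 m and z of bowl in the frame of pan_top between -0.004 and 0.004 m and angle between bowl's own z axis and vertical below 0.08 rad and linear speed of each of bowl, potato_a, potato_b below 0.02 m/s and horizontal distance between each of potato_a, potato_b and bowl below 0.065 m and z of potato_a in the frame of bowl between 0.015 and 0.095 m and z of potato_b in the frame of bowl between 0.015 and 0.095 m and y of pointer_tip in the frame of knob_top below 0 m and x of pointer_tip in the frame of knob_top between -0.007 and 0.007 m); the robot touches nothing.
It fails at once if a bystander (onion, mug, canister, pepper mill, spoon) is moved by more than 25 mm or tipped over (distance of any of onion, mug_a, mug_b, canister, pepper_mill, spoon from where it was at the start of the episode above 0.025 m or angle between any of onion, mug_a, mug_b, canister, pepper_mill's own z axis and vertical above 0.5 rad).
It also fails if it takes over 72 s, if anything falls off the work surface, if the arm or the gripper's body presses on something with over 40 N, if the wrist force passes 120 N, or if a joint passes its speed limit or range.

## Working session

There is one attempt and no reset: what is moved stays moved. The work goes in short steps, Python scripts to look and compute and a shell command to move; the robot and the scene stay as the last step left them, time stands still between calls to the robot, and variables do not carry over. Pictures are saved under pics/ and viewed, about 8 in all and at most 12, crops included, and the job is handed in when it is done.

```bash
mkdir -p pics; ls; cat > h.py <<'E'
import numpy as np, cv2
from station import manip
def snap(n,f):
    c=manip.camera_info(n); im=manip.snapshot(n); cv2.imwrite(f'pics/{f}.png',im[:,:,::-1]); np.save(f'pics/{f}.npy',np.array([c['fx'],c['fy'],c['cx'],c['cy'],*np.ravel(c['R']),*c['t']])); return im
def cast(f,u,v,z):
    c=np.load(f'pics/{f}.npy'); R=c[4:13].reshape(3,3); t=c[13:]
    d=R.T@np.array([(u-c[2])/c[0],(v-c[3])/c[1],1]); o=-R.T@t
    return o+d*(z-o[2])/d[2]
def proj(f,X):
    c=np.load(f'pics/{f}.npy'); R=c[4:13].reshape(3,3); p=R@np.array(X)+c[13:]
    return c[0]*p[0]/p[2]+c[2],c[1]*p[1]/p[2]+c[3]
E
python3 - <<'E'
from h import *
a=snap('scene','s0');b=snap('side','d0');w=snap('wrist','w0')
cv2.imwrite('pics/both0.png',np.hstack([a,b])[:,:,::-1][:, :, :])
for n in('s0','d0','w0'):
    c=np.load(f'pics/{n}.npy');print(n,c[:4],-c[4:13].reshape(3,3).T@c[13:],c[10:13])
s=manip.sense();print(s['t'],s['tcp_pos'],s['tool_rot'],s['finger_gap'])
E
```

```text
pics
s0 [387.52748287 387.52748287 282.09593205 213.72346984] [ 1.24882196 -0.48981327  0.70837895] [-0.68756741  0.45563897 -0.56537084]
d0 [462.39198241 462.39198241 283.21805127 216.72497171] [ 0.18902014 -1.11460978  1.20640237] [ 0.20099275  0.68738257 -0.6979306 ]
w0 [307.48127884 307.48127884 283.37957015 208.61450679] [0.0762578  0.62395777 0.37273092] [ 0.2656301  -0.06345618 -0.96198439]
0.15 [0.14223699 0.60832889 0.40394271] [ 7.83521306e-01  6.21364330e-01 -7.55832224e-04  4.02079359e-04] 1.0013928189440866
```

View pics/s0.png

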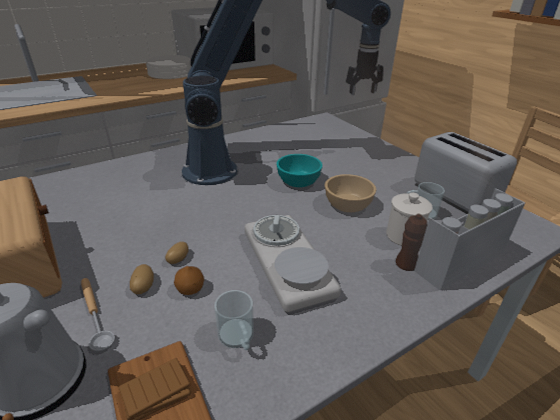

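View pics/d0.png

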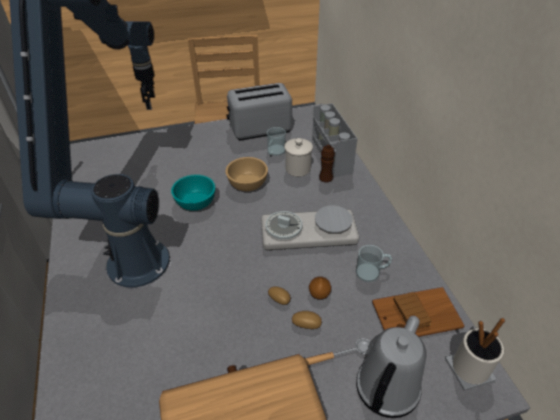

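Candidates: the wooden bowl is at scene (350,195) and side (247,175), with the turquoise look-alike at scene (299,172), which I reject. Potatoes are at scene (142,278) and (177,252), side (306,320) and (279,295). The round orange-red onion is at scene (189,280), side (320,288). The scale is at scene (290,258), with its dial at (277,228) and pan at (302,267).

```bash
python3 - <<'E'
from h import *
def blob(f,box,lo,hi,z,name):
    im=cv2.imread(f'pics/{f}.png');x0,y0,x1,y1=box
    m=cv2.inRange(cv2.cvtColor(im[y0:y1,x0:x1],cv2.COLOR_BGR2HSV),lo,hi)
    m=cv2.morphologyEx(m,cv2.MORPH_CLOSE,np.ones((3,3)))
    c=max(cv2.findContours(m,0,1)[0],key=cv2.contourArea)+np.array([x0,y0])
    P=np.array([cast(f,*p[0],z)[:2] for p in c],np.float32)
    r=cv2.minAreaRect(P); mm=cv2.moments(P)
    print(f,name,'bbox',cv2.boundingRect(c),'rect',np.round(r[0],3),np.round(r[1],3),round(r[2],1),'cent',np.round([mm['m10']/mm['m00'],mm['m01']/mm['m00']],3)); return c,P
W=((8,70,40),(28,255,255))
blob('s0',(315,165,385,225),*W,0.05,'bowl');blob('d0',(220,150,275,200),*W,0.05,'bowl')
for n,bs,bd,z in(('A',(122,258,160,300),(285,305,328,335),.022),('B',(160,236,196,268),(262,282,297,309),.02)):
    blob('s0',bs,*W,z,n);blob('d0',bd,*W,z,n)
blob('s0',(170,260,210,300),(3,120,30),(20,255,255),.035,'onion');blob('d0',(300,272,335,302),(3,120,30),(20,255,255),.035,'onion')
blob('d0',(255,200,365,255),(0,0,150),(180,60,255),.046,'scale')
a=cv2.imread('pics/s0.png')[150:340,235:405];b=cv2.imread('pics/d0.png')[145:260,215:365]
cv2.imwrite('pics/c0.png',np.hstack([cv2.resize(a,(425,475),interpolation=2),cv2.copyMakeBorder(cv2.resize(b,(375,288),interpolation=2),0,187,0,0,0)]))
E
```

```text
s0 bowl bbox (325, 175, 51, 37) rect [0.458 0.305] [0.17  0.228] 58.7 cent [0.441 0.309]
d0 bowl bbox (226, 157, 42, 34) rect [0.451 0.306] [0.208 0.166] 73.3 cent [0.454 0.308]
s0 A bbox (130, 264, 24, 30) rect [ 0.47  -0.391] [0.055 0.106] 72.5 cent [ 0.472 -0.392]
d0 A bbox (292, 311, 30, 18) rect [ 0.472 -0.389] [0.059 0.086] 73.4 cent [ 0.472 -0.39 ]
s0 B bbox (165, 242, 23, 22) rect [ 0.418 -0.28 ] [0.054 0.09 ] 52.7 cent [ 0.419 -0.281]
d0 B bbox (268, 287, 23, 18) rect [ 0.419 -0.278] [0.051 0.078] 34.0 cent [ 0.419 -0.279]
s0 onion bbox (174, 267, 30, 28) rect [ 0.552 -0.298] [0.071 0.093] 58.3 cent [ 0.551 -0.297]
d0 onion bbox (309, 277, 22, 22) rect [ 0.546 -0.298] [0.082 0.066] 73.4 cent [ 0.546 -0.298]
d0 scale bbox (291, 213, 39, 30) rect [ 0.592 -0.044] [0.139 0.131] 77.7 cent [ 0.589 -0.051]
```

View pics/c0.png

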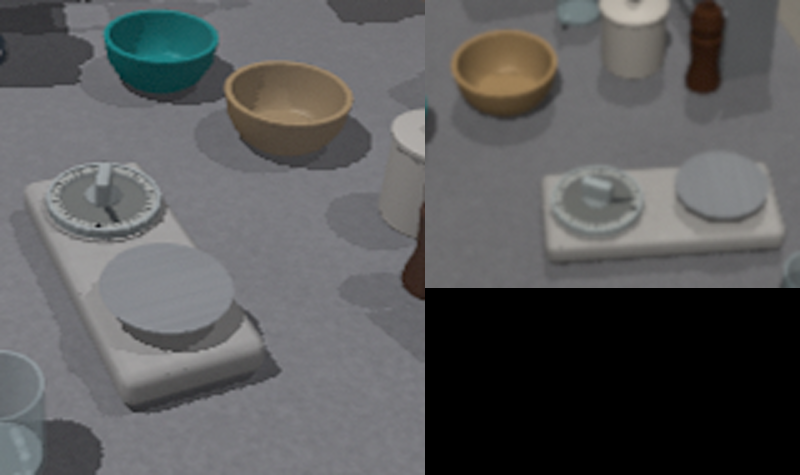

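The close crop confirms the birch bowl at scene (350,190), with the turquoise one beside it at (299,172). The dial centre is at scene (276.6,230) and side (283.8,225.4), and the pan centre at scene (301.4,264.8) and side (333,219).

```bash
python3 - <<'E'
from h import *
for n,s,d,z in(('pan',(301.4,264.8),(333,219),.072),('dial',(276.6,230),(283.8,225.4),.062),('rim',(350.2,188),(247,170),.07),('mugA top',(234,300),(369,252),.095),('canister lid',(411,200),(298,148),.13),('mill top',(415,218),(328,150),.16),('mugB top',(431,188),(276,131),.095),('turq rim',(299,165),(194,187),.07)):
    print(n,np.round(cast('s0',*s,z),3),np.round(cast('d0',*d,z),3))
E
```

```text
pan [ 0.685 -0.056  0.072] [ 0.679 -0.058  0.072]
dial [ 0.522 -0.025  0.062] [ 0.508 -0.03   0.062]
rim [0.463 0.294 0.07 ] [0.455 0.298 0.07 ]
mugA top [ 0.72  -0.256  0.095] [ 0.726 -0.253  0.095]
canister lid [0.677 0.324 0.13 ] [0.665 0.3   0.13 ]
mill top [0.77  0.225 0.16 ] [0.757 0.216 0.16 ]
mugB top [0.626 0.482 0.095] [0.628 0.49  0.095]
turq rim [0.245 0.243 0.07 ] [0.239 0.255 0.07 ]
```

```bash
python3 -m jog '[[[38,-48,0,0],[38,-48,0,0],[38,-48,0,0],[38,-48,0,0],[38,-48,0,0],[38,-48,-10,0],[38,-48,-20,0],[32,-48,-20,0]]]' 100 60; python3 - <<'E'
from h import *
w=snap('wrist','w1'); s=manip.sense();print(s['t'],s['tcp_pos'],s['tool_rot'],s['force'])
W=((8,60,40),(28,255,255))
m=cv2.inRange(cv2.cvtColor(w,cv2.COLOR_RGB2HSV),*W)
c=max(cv2.findContours(m,0,1)[0],key=cv2.contourArea)
print(cv2.boundingRect(c))
P=np.array([cast('w1',*p[0],.07)[:2] for p in c],np.float32);print(cv2.minEnclosingCircle(P))
E
```

```text
t: 1.15
tcp_pos: [0.4405, 0.2244, 0.355]
tool_rot: [0.784, 0.621, 0.001, 0.0]
force: [0.1, 0.8, -0.1]
finger_gap: 0.999
1.2 [0.44372893 0.21957745 0.35279189] [ 0.78484348  0.6196905  -0.00089562  0.00189472] [ 1.91860339 -3.14801709 -1.68662146]
(278, 93, 198, 191)
((0.45242738723754883, 0.30281972885131836), 0.08340249955654144)
```

View pics/w1.png

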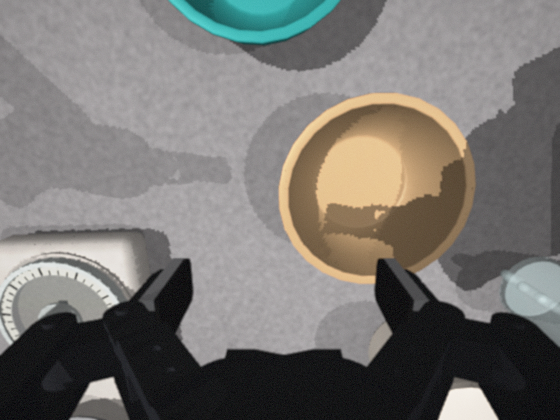

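The bowl rim fits a circle of radius 83.4 mm centred at (0.452,0.303), which matches the expected 84 mm. In the picture it is centred near (380,188). I'll descend to its −y rim.

```bash
python3 -m jog '[[[-5,2,-20,0],[0,0,-25,0],[0,0,-25,0],[0,0,-25,0],[0,0,-20,0],[0,0,-17,0],[0,0,-10,0],[0,0,0,0]]]' 60 60; python3 -m jog '[[[0,0,0,0],[0,0,0,0],[0,0,0,0],[0,0,0,0],[0,0,0,0],[0,0,0,0],[0,0,0,0],[0,0,0,0]]]' 0 60
python3 -m jog '[[[0,0,10,0],[0,0,10,0],[0,0,20,0],[0,0,20,0],[0,0,20,0],[0,0,20,0],[0,0,20,0],[0,0,0,0]]]' ; python3 - <<'E'
from h import *
a=snap('wrist','w2');b=snap('side','d2')
cv2.imwrite('pics/c2.png',np.hstack([a,b[80:300,180:400].repeat(2,0).repeat(2,1)[:420]])[:,:,::-1][:, :, :] if 0 else np.hstack([cv2.resize(a,(400,300)),cv2.resize(b[100:280,180:400],(366,300))])[:,:,::-1])
E
```

```text
t: 2.2
tcp_pos: [0.434, 0.2281, 0.2128]
tool_rot: [0.783, 0.621, -0.001, -0.0]
force: [-0.2, 0.2, -0.3]
finger_gap: 0.601
t: 3.2
tcp_pos: [0.4337, 0.2287, 0.2151]
tool_rot: [0.783, 0.622, 0.001, 0.0]
force: [-4.4, 3.3, 9.9]
finger_gap: 0.136
t: 4.2
tcp_pos: [0.4343, 0.2279, 0.3345]
tool_rot: [0.783, 0.621, 0.001, 0.001]
force: [-0.0, -0.2, -2.7]
finger_gap: 0.091
```

View pics/c2.png

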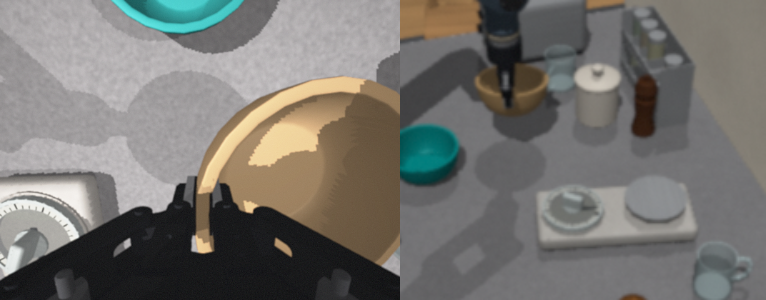

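The bowl is held by its rim, and the weight reads about 2.7 N. I'm carrying it over the pan and checking from outside.

```bash
python3 -m jog '[[[10,-20,5,0],[30,-48,5,0],[33,-52,10,0],[33,-52,0,0],[33,-52,0,0],[33,-52,0,0],[33,-50,0,0],[24,-34,0,0]]]'; python3 -m jog '[[[0,0,0,0],[0,0,0,0],[0,0,0,0],[0,0,0,0],[0,0,0,0],[0,0,0,0],[0,0,0,0],[0,0,0,0]]]'; python3 - <<'E'
from h import *
a=snap('scene','s3');b=snap('side','d3');s=manip.sense();print(s['tcp_pos'])
cv2.imwrite('pics/c3.png',np.hstack([cv2.resize(a[130:330,200:420],(440,400)),cv2.resize(b[120:270,230:380],(400,400))])[:,40:,::-1])
c=np.array(s['tcp_pos'])+[.0184,.075,0];print(c)
for f in('s3','d3'):print(proj(f,[c[0],c[1],.07+.135]),[proj(f,[c[0]+.084*np.cos(t),c[1]+.084*np.sin(t),.07+.14])for t in(0,1.57,3.14,4.71)],proj(f,[c[0],c[1],.14]))
E
```

```text
t: 5.3
tcp_pos: [0.664, -0.1349, 0.3511]
tool_rot: [0.784, 0.621, -0.001, -0.001]
force: [-0.1, 0.6, -2.6]
finger_gap: 0.093
t: 6.3
tcp_pos: [0.6632, -0.1321, 0.3533]
tool_rot: [0.784, 0.621, 0.0, 0.0]
force: [0.0, 0.0, -2.4]
finger_gap: 0.088
[ 0.66319404 -0.13206624  0.35329432]
[ 0.68159404 -0.05706624  0.35329432]
(np.float64(303.0319973249888), np.float64(219.85040682569505)) [(np.float64(326.37952777902075), np.float64(237.7395521442515)), (np.float64(332.42339320238955), np.float64(207.3266412453889)), (np.float64(282.84625564910345), np.float64(200.76449669797051)), (np.float64(271.13131353547874), np.float64(229.6896660554763))] (np.float64(301.6754557390057), np.float64(242.46579602065376))
(np.float64(336.46123061228803), np.float64(189.88028605299297)) [(np.float64(360.205838025345), np.float64(183.9834910079497)), (np.float64(327.6690423375517), np.float64(173.30452695760417)), (np.float64(312.407436589904), np.float64(193.5577454947528)), (np.float64(346.1516757436553), np.float64(205.38186026996715))] (np.float64(334.98424172040615), np.float64(204.36383909594542))
```

View pics/c3.png

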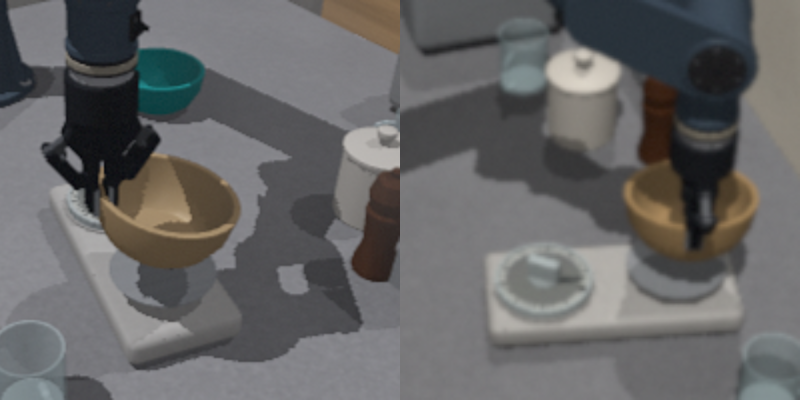

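The bowl hangs tilted, with its far (+y) side low at scene (340,225). Its centre is over the pan in both views. I'll lower gently with a lighter grip so the foot levels itself on the pan.

```bash
python3 -m jog '[[[0,0,-8,0],[0,0,-10,0],[0,0,-10,0],[0,0,-8,0],[0,0,-4,0],[0,0,-4,0],[0,0,-4,0],[0,0,0,0]]]' - 40;  python3 -m jog '[[[0,0,-3,0],[0,0,-3,0],[0,0,-3,0],[0,0,-3,0],[0,0,-3,0],[0,0,-3,0],[0,0,-2,0],[0,0,0,0]]]' - 20;python3 - <<'E'
from h import *
a=snap('scene','s4');b=snap('side','d4')
cv2.imwrite('pics/c4.png',np.hstack([cv2.resize(a[130:330,200:420],(440,400)),cv2.resize(b[120:270,230:380],(400,400))])[:,40:,::-1])
E
```

```text
t: 7.4
tcp_pos: [0.6633, -0.1321, 0.3054]
tool_rot: [0.784, 0.621, 0.0, 0.0]
force: [0.1, 0.6, -1.7]
finger_gap: 0.094
t: 8.4
tcp_pos: [0.6635, -0.1329, 0.2872]
tool_rot: [0.784, 0.621, 0.0, 0.001]
force: [-3.8, -3.8, 10.7]
finger_gap: 0.093
```

View pics/c4.png

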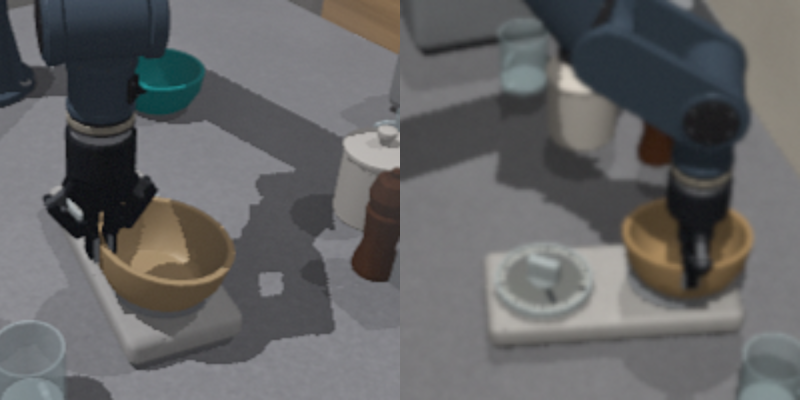

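```bash
python3 -m jog '[[[0,0,2,0],[0,0,2,0],[0,0,2,0],[0,0,2,0],[0,0,0,0],[0,0,0,0],[0,0,0,0],[0,0,0,0]]]' - 20;  python3 -m jog '[[[0,0,0,0],[0,0,0,0],[0,0,0,0],[0,0,0,0],[0,0,0,0],[0,0,0,0],[0,0,0,0],[0,0,0,0]]]' 35 20;python3 -m jog '[[[0,0,20,0],[0,0,20,0],[0,0,20,0],[0,0,30,0],[-10,0,30,0],[-20,0,0,0],[-30,0,0,0],[-20,0,0,0]]]';python3 - <<'E'
from h import *
a=snap('scene','s5');b=snap('side','d5');w=snap('wrist','w5')
for n,i in(('s5',a),('d5',b),('w5',w)):
  x0,y0,x1,y1={'s5':(260,150,345,295),'d5':(300,150,370,260),'w5':(0,0,560,420)}[n]
  m=cv2.inRange(cv2.cvtColor(i[y0:y1,x0:x1],cv2.COLOR_RGB2HSV),(8,60,40),(28,255,255))
  c=max(cv2.findContours(m,0,1)[0],key=cv2.contourArea)+np.array([x0,y0])
  P=np.array([cast(n,*p[0],.138)[:2] for p in c],np.float32);print(n,cv2.boundingRect(c),cv2.minEnclosingCircle(P))
cv2.imwrite('pics/c5.png',np.hstack([cv2.resize(a[130:330,200:420],(440,400))[:,40:],cv2.resize(w,(400,300),interpolation=3) if 0 else cv2.copyMakeBorder(cv2.resize(w,(400,300)),0,100,0,0,0)])[:,:,::-1])
E
```

```text
t: 9.5
tcp_pos: [0.6634, -0.1325, 0.2942]
tool_rot: [0.784, 0.621, 0.0, 0.001]
force: [-1.8, -1.4, 5.0]
finger_gap: 0.088
t: 10.5
tcp_pos: [0.6632, -0.132, 0.2933]
tool_rot: [0.784, 0.621, 0.0, -0.0]
force: [-0.6, -1.9, -0.9]
finger_gap: 0.349
t: 11.5
tcp_pos: [0.5821, -0.1317, 0.4152]
tool_rot: [0.784, 0.621, 0.001, 0.001]
force: [-0.5, -0.4, 0.3]
finger_gap: 0.353
s5 (263, 226, 72, 58) ((0.7017128467559814, -0.08355237543582916), 0.10099250078201294)
d5 (313, 191, 50, 42) ((0.678975522518158, -0.08502797782421112), 0.10107888281345367)
w5 (285, 207, 184, 145) ((0.682731568813324, -0.06935706734657288), 0.08515055477619171)
```

View pics/c5.png

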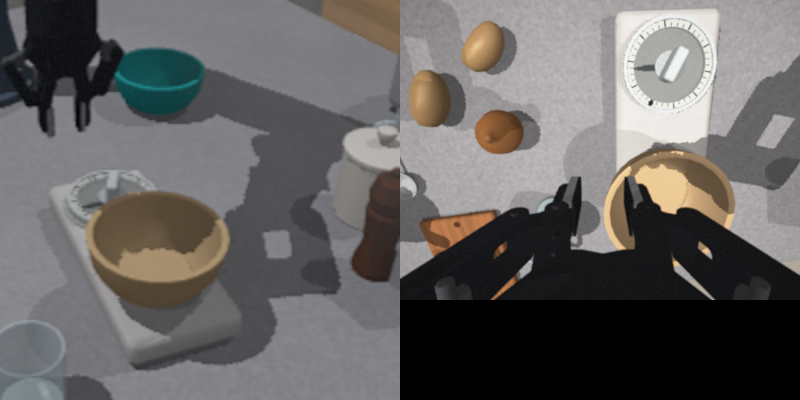

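The bowl stands level on the pan, centred at (0.683,−0.069) with r 85 mm. In the wrist view the dial is at about full-size pixel (378,91). The pointer points image-left and the zero mark is at about (353,143). Now I'll measure these precisely.

```bash
cat >> h.py <<'E'
def dial(f,c0,zr=.06,show=None):
    # rectified top view of the plane zr round c0, 0.25 mm/px: col=+x, row=-y
    im=cv2.imread(f'pics/{f}.png'); n=640; s=.00025
    q=[(-.08,-.08),(.08,-.08),(.08,.08),(-.08,.08)]
    src=np.float32([proj(f,[c0[0]+a,c0[1]+b,zr]) for a,b in q]); dst=np.float32([[(a+.08)/s,(.08-b)/s] for a,b in q])
    r=cv2.warpPerspective(im,cv2.getPerspectiveTransform(src,dst),(n,n)); cv2.imwrite(f'pics/{show}.png',r); return r
E
python3 - <<'E'
from h import *
c=cast('w5',378,91,.06);print(c)
dial('w5',c,.06,'r5')
E
```

```text
[ 0.50935242 -0.01807402  0.06      ]
```

View pics/r5.png

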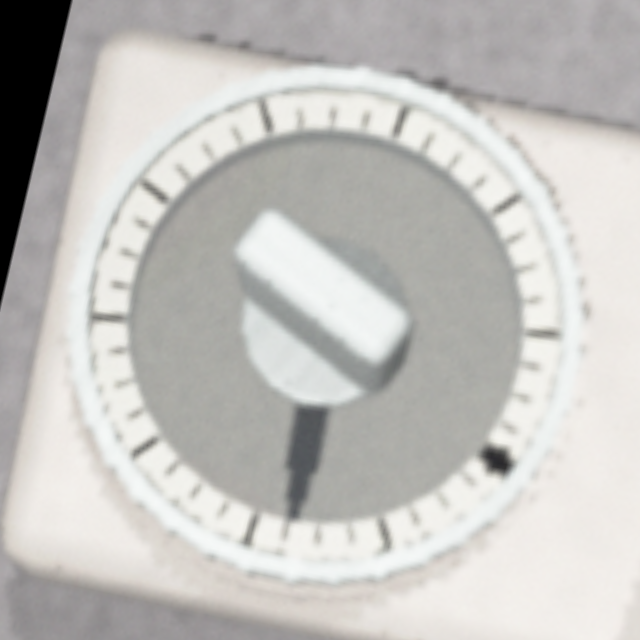

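The rectified dial view has its centre at (326,324), so the dial axis is at (0.511,−0.019). The zero mark at (497,461) is at −38.7°, and the pointer tip at (292,520) is at −99.8°, 50 mm out as specified. The dial therefore needs about 61° clockwise. The jaws must turn about −25° to sit across the bar.

```bash
python3 -m jog '[[[-9,14,0,-3],[-9,14,-10,-4],[-9,14,-15,-4],[-9,14,-15,-4],[-9,14,-20,-4],[-9,14,-20,-3],[-9,14,-20,-3],[-9,15,-15,-0.4]]]' 50 40; python3 -m jog '[[[0,0,0,0],[0,0,0,0],[0,0,0,0],[0,0,0,0],[0,0,0,0],[0,0,0,0],[0,0,0,0],[0,0,0,0]]]'; python3 - <<'E'
from h import *
s=manip.sense();print(s['tcp_pos'],s['tool_rot'],2*np.degrees(np.arctan2(s['tool_rot'][1],s['tool_rot'][0])))
a=snap('wrist','w6');p=np.array(s['tcp_pos']); print(proj('w6',[.511,-.019,.092]))
b=snap('scene','s6')
E
```

```text
t: 12.65
tcp_pos: [0.5125, -0.0187, 0.2981]
tool_rot: [0.901, 0.434, 0.001, 0.001]
force: [0.2, 0.3, -0.2]
finger_gap: 0.502
t: 13.65
tcp_pos: [0.5112, -0.019, 0.2983]
tool_rot: [0.901, 0.434, -0.0, -0.0]
force: [0.3, 1.2, 0.4]
finger_gap: 0.501
[ 0.51118494 -0.0190307   0.29830125] [ 9.00949274e-01  4.33924423e-01 -1.21388358e-05 -1.64194622e-06] 51.43374598519369
(np.float64(281.49516121497123), np.float64(237.3358919425226))
```

```bash
python3 -m jog '[[[0,0,-10,0],[0,0,-15,0],[0,0,-15,0],[0,0,-10,0],[0,0,-5,0],[0,0,-4,0],[0,0,0,0],[0,0,0,0]]]' 50 30; python3 -m jog '[[[0,0,0,0],[0,0,0,0],[0,0,0,0],[0,0,0,0],[0,0,0,0],[0,0,0,0],[0,0,0,0],[0,0,0,0]]]' 0 30;  python3 -m jog '[[[0,0,0,-4],[0,0,0,-9],[0,0,0,-10],[0,0,0,-10],[0,0,0,-10],[0,0,0,-10],[0,0,0,-6],[0,0,0,-2]]]'
```

```text
t: 14.75
tcp_pos: [0.5113, -0.019, 0.2396]
tool_rot: [0.901, 0.434, 0.0, 0.0]
force: [-0.2, 0.2, 0.2]
finger_gap: 0.499
t: 15.75
tcp_pos: [0.5107, -0.0198, 0.2398]
tool_rot: [0.901, 0.434, -0.001, 0.0]
force: [-3.0, -5.8, 3.7]
finger_gap: 0.176
t: 16.75
tcp_pos: [0.5097, -0.0202, 0.2398]
tool_rot: [0.997, -0.083, -0.002, 0.001]
force: [-6.0, -8.1, 6.0]
finger_gap: 0.182
```

```bash
python3 -m jog '[[[0,0,0,0],[0,0,0,0],[0,0,0,0],[0,0,0,0],[0,0,0,0],[0,0,0,0],[0,0,0,0],[0,0,0,0]]]' 55 30; python3 -m jog '[[[0,0,20,0],[0,0,30,0],[0,0,30,0],[0,-20,30,0],[0,-30,20,0],[0,-30,0,0],[0,-30,0,0],[0,-15,0,0]]]';  python3 - <<'E'
from h import *
a=snap('wrist','w7'); dial('w7',(.5109,-.0191),.06,'r7')
x=cv2.imread('pics/r7.png');cv2.imwrite('pics/c7.png',np.hstack([cv2.resize(x,(400,400)),cv2.resize(a[:,:,::-1],(400,300),interpolation=3) if 0 else cv2.copyMakeBorder(cv2.resize(a[:,:,::-1],(400,300)),0,100,0,0,0)]))
g=cv2.cvtColor(a,cv2.COLOR_RGB2HSV)
m=cv2.inRange(g,(6,60,40),(28,255,255))
n,_,st,ce=cv2.connectedComponentsWithStats(m)
for i in range(1,n):
    if st[i,4]>300: print(st[i],ce[i],cast('w7',*ce[i],.022))
E
```

```text
t: 17.75
tcp_pos: [0.5112, -0.019, 0.2393]
tool_rot: [0.997, -0.083, -0.0, -0.0]
force: [0.4, -0.9, -0.4]
finger_gap: 0.551
t: 18.75
tcp_pos: [0.5111, -0.1453, 0.3694]
tool_rot: [0.996, -0.084, 0.0, 0.0]
force: [-0.6, -0.6, -0.1]
finger_gap: 0.55
[  399     0   161   197 27770] [486.62830393  91.58595607] [ 0.7223902  -0.08264752  0.022     ]
[ 304  280   42   66 1830] [323.9284153  315.48251366] [ 0.53475918 -0.30354549  0.022     ]
[222 293  31  46 944] [238.21292373 318.85169492] [ 0.4335469  -0.29105142  0.022     ]
[ 493  327   67   54 1824] [536.56688596 346.84155702] [ 0.78588656 -0.39116419  0.022     ]
```

View pics/c7.png

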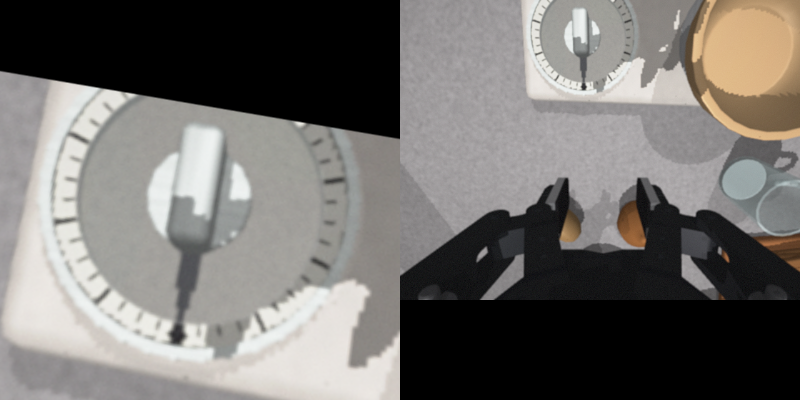

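The zero mark sits right at the pointer tip, at rectified (177,336) against (181,322), about 1° apart. Step 2 is done. Earlier wrist picture w5 shows both potatoes at about (42,137) and (116,63), so I'll take their orientations from it.

```bash
python3 - <<'E'
from h import *
im=cv2.imread('pics/w5.png');h=cv2.cvtColor(im,cv2.COLOR_BGR2HSV)
for n,(x0,y0,x1,y1),z in(('A',(0,88,80,185),.022),('B',(82,20,160,105),.02)):
    m=cv2.inRange(h[y0:y1,x0:x1],(6,90,60),(28,255,255));m=cv2.morphologyEx(m,3,np.ones((3,3)))
    c=max(cv2.findContours(m,0,1)[0],key=cv2.contourArea)+np.array([x0,y0])
    P=np.array([cast('w5',*p[0],z)[:2] for p in c],np.float32)*1000
    print(n,cv2.boundingRect(c),cv2.minAreaRect(P),cv2.fitEllipse(P))
s=manip.sense();print(s['tcp_pos'],s['q'])
E
```

```text
A (13, 99, 58, 78) ((473.0770263671875, -391.09765625), (63.40239715576172, 90.27018737792969), 57.28740692138672) ((472.5276794433594, -391.9048767089844), (63.705501556396484, 90.83055877685547), 58.90761947631836)
B (86, 30, 60, 70) ((419.9650573730469, -278.6435546875), (51.554039001464844, 78.18142700195312), 34.803585052490234) ((419.18878173828125, -279.7408142089844), (51.822532653808594, 79.15425109863281), 33.824256896972656)
[ 0.5113633  -0.14638361  0.36930073] [-4.88829561e-01  4.50385053e-01  1.70367053e+00 -1.04115136e-03
  9.86318047e-01 -3.19407823e-01]
```

Potato B is at (0.420,−0.279) with its width along about 36°. Potato A is at (0.473,−0.391) with its width along about 65°. Going for B first.

```bash
python3 -m jog '[[[-11,-16,0,4],[-12,-17,-10,6],[-12,-17,-15,6],[-12,-17,-15,6],[-12,-17,-20,6],[-12,-17,-20,6],[-11,-17,-15,6],[-9,-15,-14,5.6]]]' 100 40; python3 -m jog '[[[0,0,-20,0],[0,0,-20,0],[0,0,-15,0],[0,0,-13,0],[0,0,-7,0],[0,0,-5,0],[0,0,0,0],[0,0,0,0]]]';  python3 -m jog '[[[0,0,0,0],[0,0,0,0],[0,0,0,0],[0,0,0,0],[0,0,0,0],[0,0,0,0],[0,0,0,0],[0,0,0,0]]]' 0 40; python3 -m jog '[[[0,0,15,0],[0,0,20,0],[0,0,20,0],[0,0,20,0],[0,0,25,0],[0,0,25,0],[0,0,25,0],[0,0,0,0]]]'
```

```text
t: 19.8
tcp_pos: [0.42, -0.2767, 0.2596]
tool_rot: [0.95, 0.311, -0.0, -0.001]
force: [0.4, 0.5, 0.2]
finger_gap: 1.001
t: 20.8
tcp_pos: [0.4203, -0.2771, 0.1807]
tool_rot: [0.951, 0.309, 0.0, 0.0]
force: [-0.3, 0.1, -0.3]
finger_gap: 1.003
t: 21.8
tcp_pos: [0.4203, -0.2771, 0.181]
tool_rot: [0.951, 0.309, 0.0, 0.0]
force: [0.3, 0.6, 5.8]
finger_gap: 0.562
t: 22.8
tcp_pos: [0.4205, -0.2772, 0.3324]
tool_rot: [0.951, 0.309, 0.001, 0.002]
force: [-0.7, 0.8, -1.1]
finger_gap: 0.56
```

B is held: the gap is 48 mm and it weighs about 1.1 N. Now to the bowl.

```bash
python3 -m jog '[[[20,16,0,3],[38,30,0,3],[40,33,0,3],[40,33,0,3],[40,33,0,3],[40,33,0,3],[32,27,0,3],[20,16,0,3]]]'; python3 -m jog '[[[0,0,0,0],[0,0,0,0],[0,0,-10,0],[0,0,-12,0],[0,0,-12,0],[0,0,-12,0],[0,0,-6,0],[0,0,0,0]]]';  python3 -m jog '[[[0,0,0,0],[0,0,0,0],[0,0,0,0],[0,0,0,0],[0,0,10,0],[0,0,20,0],[0,0,30,0],[0,0,30,0]]]' 75; python3 - <<'E'
from h import *
a=snap('scene','s8');b=snap('side','d8');s=manip.sense();print(s['tcp_pos'])
cv2.imwrite('pics/c8.png',np.hstack([cv2.resize(a[130:330,200:420],(440,400)),cv2.resize(b[120:270,230:380],(400,400))])[:,40:,::-1])
E
```

```text
t: 23.8
tcp_pos: [0.691, -0.0541, 0.3284]
tool_rot: [0.865, 0.502, -0.001, -0.001]
force: [-0.6, -0.0, -0.5]
finger_gap: 0.563
t: 24.8
tcp_pos: [0.6901, -0.056, 0.2775]
tool_rot: [0.866, 0.5, -0.0, -0.0]
force: [0.7, -0.2, -0.6]
finger_gap: 0.555
t: 25.8
tcp_pos: [0.6903, -0.0561, 0.3709]
tool_rot: [0.866, 0.5, 0.001, 0.001]
force: [0.3, -0.0, 0.8]
finger_gap: 0.754
[ 0.69152795 -0.05623328  0.3745059 ]
```

View pics/c8.png

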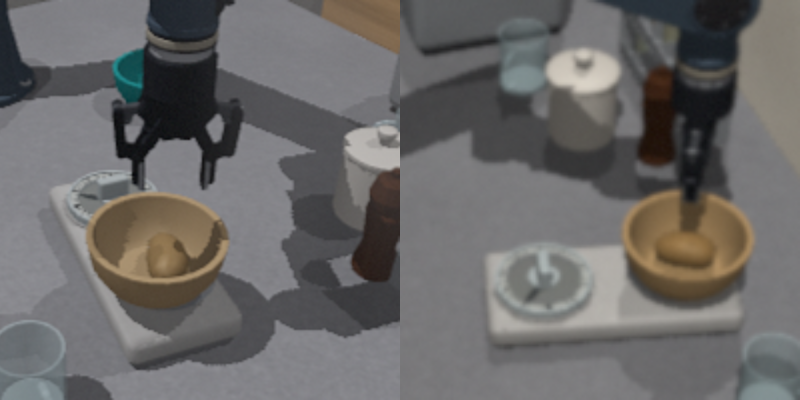

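B lies in the bowl, at scene (304,259) and side (337,214), with the bowl still level. Next is A.

```bash
python3 - <<'E'
from h import *
print(cast('s8',304,259,.1),cast('d8',336.8,213.8,.1))
E
python3 -m jog '[[[-15,-22,0,0],[-28,-43,0,1],[-32,-50,0,1],[-32,-50,0,1],[-32,-50,0,1],[-32,-50,-20,1],[-28,-43,-30,0],[-19,-27,-30,0]]]' 100 40; python3 -m jog '[[[0,0,-20,0],[0,0,-25,0],[0,0,-25,0],[0,0,-20,0],[0,0,-11,0],[0,0,-5,0],[0,0,0,0],[0,0,0,0]]]';  python3 -m jog '[[[0,0,0,0],[0,0,0,0],[0,0,0,0],[0,0,0,0],[0,0,0,0],[0,0,0,0],[0,0,0,0],[0,0,0,0]]]' 0 40; python3 -m jog '[[[0,0,15,0],[0,0,20,0],[0,0,20,0],[0,0,20,0],[0,0,25,0],[0,0,30,0],[0,0,40,0],[0,0,0,0]]]'
```

```text
[ 0.69589419 -0.05809701  0.1       ] [ 0.68878615 -0.06406842  0.1       ]
t: 26.9
tcp_pos: [0.4692, -0.3933, 0.2869]
tool_rot: [0.844, 0.536, -0.0, -0.001]
force: [1.5, 0.0, -0.6]
finger_gap: 1.002
t: 27.9
tcp_pos: [0.4726, -0.3911, 0.1831]
tool_rot: [0.843, 0.538, 0.0, 0.001]
force: [-0.3, -0.6, -0.0]
finger_gap: 1.002
t: 28.9
tcp_pos: [0.4724, -0.3911, 0.1833]
tool_rot: [0.843, 0.538, 0.0, 0.001]
force: [-1.4, 0.4, 5.6]
finger_gap: 0.633
t: 29.9
tcp_pos: [0.473, -0.3915, 0.3571]
tool_rot: [0.843, 0.538, 0.001, 0.005]
force: [-0.4, 0.0, -1.4]
finger_gap: 0.634
```

A is held with a 54 mm gap and weighs about 1.4 N. I'll release it on the −y side of B, tips just inside the rim.

```bash
python3 -m jog '[[[14,21,0,0],[25,38,0,-1],[30,46,0,-1],[30,46,0,-1],[30,46,0,-1],[30,46,0,-1],[24,36,0,0],[14,21,0,0]]]'; python3 -m jog '[[[0,0,0,0],[0,0,0,0],[0,0,-10,0],[0,0,-12,0],[0,0,-12,0],[0,0,-12,0],[0,0,-6,0],[0,0,0,0]]]';  python3 -m jog '[[[0,0,0,0],[0,0,0,0],[0,0,0,0],[0,0,0,0],[0,0,10,0],[0,0,20,0],[0,0,30,0],[0,0,30,0]]]' 78;  python3 -m jog '[[[0,-10,30,0],[0,-20,20,0],[0,-40,0,0],[0,-40,0,0],[0,-40,0,0],[0,-20,0,0],[0,0,0,0],[0,0,0,0]]]'; python3 - <<'E'
from h import *
w=snap('wrist','w9');a=snap('scene','s9')
r=dial('w9',(.5109,-.0191),.06,'r9')
m=cv2.inRange(cv2.cvtColor(w,cv2.COLOR_RGB2HSV),(8,60,40),(28,255,255))
cs=cv2.findContours(m,0,1)[0];c=max(cs,key=cv2.contourArea);P=np.array([cast('w9',*p[0],.134)[:2] for p in c],np.float32);print(cv2.boundingRect(c),cv2.minEnclosingCircle(P))
cv2.imwrite('pics/c9.png',np.vstack([np.hstack([cv2.resize(w,(400,300)),cv2.resize(a[170:320,200:400],(400,300))]),np.hstack([cv2.resize(r[:,:,::-1],(300,300)),cv2.resize(w[:,:,:],(500,300))])])[:,:,::-1])
E
```

```text
t: 30.9
tcp_pos: [0.6696, -0.0887, 0.3514]
tool_rot: [0.865, 0.501, -0.001, -0.001]
force: [0.3, -0.2, -1.6]
finger_gap: 0.627
t: 31.9
tcp_pos: [0.6692, -0.0908, 0.2996]
tool_rot: [0.866, 0.5, -0.0, -0.0]
force: [0.1, 0.2, -1.1]
finger_gap: 0.631
t: 32.9
tcp_pos: [0.6692, -0.0909, 0.3919]
tool_rot: [0.866, 0.5, 0.0, 0.0]
force: [0.8, -0.2, 0.2]
finger_gap: 0.779
t: 33.9
tcp_pos: [0.6693, -0.2595, 0.4404]
tool_rot: [0.866, 0.501, 0.0, -0.001]
force: [0.1, -0.3, 0.1]
finger_gap: 0.778
(383, 0, 177, 202) ((0.6859104037284851, -0.07145991921424866), 0.08506960421800613)
```

View pics/c9.png

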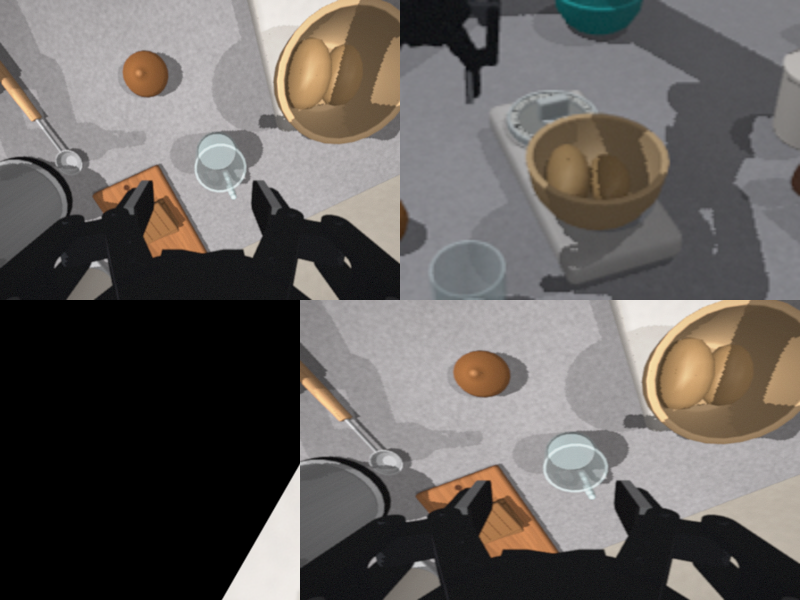

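Both potatoes lie side by side in the level bowl, with A at wrist-panel (310,75) and B at (345,75). The onion and mug are untouched. One numeric check of the dial from the side camera, without viewing, and then I hand in.

```bash
python3 - <<'E'
from h import *
for n in('side','scene'):
    snap(n,n+'e'); r=cv2.cvtColor(dial(n+'e',(.5109,-.0191),.06,'re'+n),cv2.COLOR_BGR2GRAY).astype(int)
    yy,xx=np.mgrid[:640,:640]; R=np.hypot(xx-320,yy-320)/4; A=np.degrees(np.arctan2(320-yy,xx-320))
    for nm,lo,hi in(('pointer',30,46),('mark',51,56)):
        p=[(r[(R>lo)&(R<hi)&(abs((A-a+180)%360-180)<3)].mean().round(),a) for a in range(-180,180,4)]
        print(n,nm,sorted(p)[:6])
E
```

```text
side pointer [(np.float64(88.0), -180), (np.float64(92.0), -176), (np.float64(92.0), 176), (np.float64(101.0), -172), (np.float64(101.0), 172), (np.float64(109.0), -168)]
side mark [(np.float64(121.0), -100), (np.float64(132.0), -104), (np.float64(138.0), -96), (np.float64(139.0), -136), (np.float64(142.0), -172), (np.float64(143.0), -176)]
scene pointer [(np.float64(81.0), 8), (np.float64(82.0), -16), (np.float64(82.0), -12), (np.float64(82.0), -8), (np.float64(82.0), -4), (np.float64(82.0), 0)]
scene mark [(np.float64(82.0), -44), (np.float64(82.0), -40), (np.float64(82.0), -4), (np.float64(83.0), -48), (np.float64(83.0), -36), (np.float64(83.0), -32)]
```

The mark is unchanged at −100°. The pointer reads coarsely at about 180°, where about 170° is expected, and the oblique view can skew that. I'll take one near-vertical wrist measurement to settle it.

```bash
python3 -m jog '[[[-11,16,0,2],[-11,16,0,2],[-11,16,0,3],[-11,16,0,3],[-11,16,0,3],[-11,16,0,2],[-11,16,0,1],[-10,16,0,1]]]';python3 -m jog '[[[0,0,0,0],[0,0,0,0],[0,0,0,0],[0,0,0,0],[0,0,0,0],[0,0,0,0],[0,0,0,0],[0,0,0,0]]]'; python3 - <<'E'
from h import *
snap('wrist','we')
for n in ('w5','we'):
    r=cv2.cvtColor(dial(n,(.5109,-.0191),.06,'r'+n),cv2.COLOR_BGR2GRAY).astype(int)
    yy,xx=np.mgrid[:640,:640]; R=np.hypot(xx-320,yy-320)/4; A=np.degrees(np.arctan2(320-yy,xx-320))
    for nm,lo,hi in(('pointer',38,47),('mark',51,56)):
        p=[(r[(R>lo)&(R<hi)&(abs((A-a+180)%360-180)<1.5)].mean().round(),a) for a in range(-180,180,2)]
        print(n,nm,[(int(x),a) for x,a in sorted(p)[:7]])
E
```

```text
t: 35.1
tcp_pos: [0.5818, -0.1316, 0.4406]
tool_rot: [0.782, 0.623, 0.0, 0.0]
force: [1.3, 0.3, 0.2]
finger_gap: 0.781
t: 36.1
tcp_pos: [0.5823, -0.1329, 0.4404]
tool_rot: [0.782, 0.623, -0.0, 0.0]
force: [0.1, 0.1, -0.1]
finger_gap: 0.782
w5 pointer [(92, -100), (106, -98), (111, -102), (143, -96), (150, -104), (162, 114), (162, 116)]
w5 mark [(59, -38), (80, -40), (125, -36), (158, 142), (166, 70), (166, 106), (166, 178)]
we pointer [(90, 172), (102, 174), (115, 170), (134, 176), (147, 168), (156, 178), (158, 114)]
we mark [(55, -100), (86, -98), (108, -102), (166, 44), (167, -172), (167, -136), (168, 8)]
```

Pointer at 172.4° and mark at −99.8° gives 88° past zero, or about 244 g, with roughly 2 mm tip error against the 7 mm allowed. Handing in.

```bash
python3 -c "
from station import manip
print(manip.sign_off(), manip.sense()['t'])"
```

```text
the job is handed in; nothing more can be done
the job is handed in; nothing more can be done
```

I stood the birch bowl on the pan, turned the dial's zero mark to the pointer's tip and let go. I then put potato B and potato A in the bowl and handed the job in at about 36 s; sign-off gives no verdict.

**Last checks**
- **Bowl:** it stood level about 14 mm from the pan's middle (limit 30 mm), with both potatoes lying side by side inside.
- **Zeroing:** with the empty bowl, the zero mark was within about 1° of the pointer. It was still at −100° after loading, so the dial was not disturbed.
- **Reading:** the near-vertical wrist view put the pointer about 88° past zero, or roughly 244 g (true 250 g, within the 22 g allowed).
- **Bystanders:** the onion and mug_a looked unmoved in the last view. I did not measure any of the bystanders.

**What went less smoothly or disagreed**
- The bowl tilted in the grip while being carried, and levelled itself once released on the pan.
- The oblique side camera put the pointer near 180° instead of 172°. I put this down to parallax and trusted the wrist view.
- The scene camera's dial check was useless, probably because the bowl hid part of the dial.

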